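# Find the release notch in the edge strip and pop the specimen drawer

### The job

The specimen drawer is released by a plate hidden in a notch of the black sprung strip along the far top edge of the grey drawer box. Lean a fingertip lightly on the strip and feel along it until it drops into the notch, then press the plate there fully down so that the drawer springs ajar, and take the hand away. Only touch and press: do not pull the drawer itself, and leave the specimen disc, the paste tin and the loupe as they stand.

Things in the scene. Friction and masses are not known exactly. Their poses are not given: they have to be found in the camera images.
- sample_box: Low grey steel drawer box bolted to the desk, 94 mm deep (x) by 280 mm long (y). Origin: on the desk under it; +x away from the robot, +y left along the strip, z up. Front part (x -49 to -5 mm): flat top at z = 50 mm over the drawer. Fence in front of the strip: x -5 to +3 mm, top z = 62 mm. Behind the strip (x over +43 mm) the desk is open.
- strip_mid (a point): point in box x = +24, y = 0, z = 62 mm: middle of the strip's top level. Strip: black, y -134 to +134 mm, x +8 to +39 mm, top z = 62 mm, between 6 mm end cheeks of the same height. Six places end to end: a 30 mm segment at each end, four places of 52 mm between (centres y = +78, +26, -26, -78 mm). One of these four, never an end, has no segment: the notch, open to the rear.
- strip_left (a point): centre of the top face of the left (+y) end segment of the strip, 30 mm long, at box x = +24, y = +119, z = 62 mm
- strip_right (a point): centre of the top face of the right (-y) end segment of the strip, 30 mm long, at box x = +24, y = -119, z = 62 mm
- strip_end_left (a joint): left end segment of the strip; all segments sit on one sprung carrier and go down together: 0 at rest, 0.004 m at the stop (about 1250 N/m for the whole strip, starts to give at about 1 N, returns when let go)
- strip_end_right (a joint): right end segment of the strip; all segments sit on one sprung carrier and go down together: 0 at rest, 0.004 m at the stop (about 1250 N/m for the whole strip, starts to give at about 1 N, returns when let go)
- release (a joint): black release plate, 50 by 30 mm, filling the bottom of the notch, its top at box z = 48 mm (14 mm below the strip top): 0 up, 0.008 m fully down (stop). Slides down against a friction of about 4 to 5 N and stays where it is left, it does not spring back; a linkage pushes the drawer out 2.5 mm for each mm
- drawer (a joint): specimen drawer in the front (robot-side) face of the box, aluminium front 266 by 38 mm; 0 shut, slides towards the robot (box -x), 0.020 m when the release plate is fully down
- sample_disc: bystander: loose round black mounted specimen, 30 mm across, 16 mm high, standing on the front part of the box's top; origin at the centre of its underside
- paste_tin: bystander: loose round blue tin with lid, 55 mm across, 22 mm high, on the desk behind the box; origin at the centre of its underside
- loupe: bystander: loose black eye loupe, 38 mm across, 37 mm high, on the desk to the left of the box; origin at the centre of its underside
- strip_a (a joint): one of the three middle segments of the strip, at an unknown one of the four middle places; all segments sit on one sprung carrier and go down together: 0 at rest, 0.004 m at the stop (about 1250 N/m for the whole strip, starts to give at about 1 N, returns when let go)
- strip_b (a joint): one of the three middle segments of the strip, at an unknown one of the four middle places; all segments sit on one sprung carrier and go down together: 0 at rest, 0.004 m at the stop (about 1250 N/m for the whole strip, starts to give at about 1 N, returns when let go)
- strip_c (a joint): one of the three middle segments of the strip, at an unknown one of the four middle places; all segments sit on one sprung carrier and go down together: 0 at rest, 0.004 m at the stop (about 1250 N/m for the whole strip, starts to give at about 1 N, returns when let go)

How it is judged (in metres and radians):
On the way, in this order (a step that is already met when the one before it is completed fails the run):
1. a fingertip leans on the strip (a segment gives by more than 0.3 mm) while the release is still up (value of joint any of strip_end_left, strip_end_right, strip_a, strip_b, strip_c above 0.0003 m and value of joint release below 0.004 m), for 0.5 s.
2. a finger presses the release plate in the notch down to within 1 mm of its stop (value of joint release above 0.007 m and contact force between the fingers and release above 0.5 N), for 0.05 s.
At the end, for the whole second after the job is handed in: the release plate is down by more than 6.5 mm of its 8, the drawer stands ajar by more than 16 mm and is still, and the disc, tin and loupe are within 20 mm of where they stood (value of joint release above 0.0065 m and value of joint drawer above 0.016 m and velocity of joint drawer below 0.005 m/s and not (distance of sample_disc from where it was at the start of the episode above 0.02 m) and not (distance of paste_tin from where it was at the start of the episode above 0.02 m) and not (distance of loupe from where it was at the start of the episode above 0.02 m)); the robot touches nothing.
It fails at once if the strip is pressed hard (over 40 N on a segment) (contact force between the fingers and strip_end_left above 40 N or contact force between the fingers and strip_end_right above 40 N or contact force between the fingers and strip_a above 40 N or contact force between the fingers and strip_b above 40 N or contact force between the fingers and strip_c above 40 N).
It fails at once if the robot pulls or pushes the drawer itself (more than 3 N) (contact force between any of the arm, the fingers and drawer above 3 N).
It fails at once if the sample disc is moved or lifted by more than 20 mm (distance of sample_disc from where it was at the start of the episode above 0.02 m).
It fails at once if the paste tin is moved or lifted by more than 20 mm (distance of paste_tin from where it was at the start of the episode above 0.02 m).
It fails at once if the loupe is moved or lifted by more than 20 mm (distance of loupe from where it was at the start of the episode above 0.02 m).
It also fails if it takes over 58 s, if anything falls off the work surface, if the arm or the gripper's body presses on something with over 40 N, if the wrist force passes 120 N, or if a joint passes its speed limit or range.

### The arm

A 6-joint arm with a two-finger parallel gripper is mounted at the origin on a cart in front of the work surface, level with it; the furniture and walls round the work are solid. World frame = base frame: x ahead of the robot, y to its left, z up, the work surface at z = 0. Lengths are in m, angles in degrees, forces in N, time in s.
With the tool pointing down it reaches from about 0.3 to 0.75 m from the base axis. Payload 8.5 kg.
Tool frame: the origin (TCP) lies at the centre of the arm's flange, where the gripper is bolted on; the fingertips stand 173 mm ahead of it and the grasp point (between the pads) lies env.pinch_z ahead of it (env.pinch_z is the distance from the TCP to the grasp point, in m); z points along the fingers, y is the line along which they close (so a half turn about z gives the same grasp; the last joint's range is limited). The gripper opens to 85 mm and grips with 20 to 120 N. Pads are 22 mm wide; open, the fingers measure 114 mm over their backs; the gripper's body (76 mm by 85 mm) begins 54 mm behind the grasp point. The pads swing forward as they close: fully open they stand 13 mm farther back than shut.
Start: joints at [52.752, 21.807, 74.336, -0, 83.858, -12.336], TCP at [0.232, 0.499, 0.405] pointing down, gripper open.
Joint ranges: [-178.18, 178.18], [-50.72, 133.34], [12.68, 142.11], [-81.47, 261.47], [9.98, 163.14], [-165.26, 165.26]. Speed limits (degrees/s): [136.94, 136.94, 180, 180, 180, 180].

### API

Orientations are given as a 3x3 rotation matrix whose columns are the frame's x, y, z axes.
In Python, from rig import env, get_image, job, spotter gives the robot as it stands. The module is installed in compiled form; this text tells all that it offers.
- The arm moves only by the shell command python3 -m creep 'ROWS' [FORCE]. ROWS is text: rows parted by semicolons, each of 7 numbers parted by spaces: the turn, a rotation vector about the tool's x, y, z in units of 8 degrees (1.0 is 8 degrees), then the shift along the tool's x, y, z in units of 30 mm (1.0 is 30 mm), then the finger opening in mm, from 0 to 85.4. A call has 1 to 12 rows; each row is the pose to reach, as a shift and turn from the pose commanded when the call began, along the tool's axes at that moment; what a row does not reach only later rows make up. A row lasts 1/10 s, in which the tool goes at most 50 mm and 8.59 degrees, less where a joint would pass 70% of its speed; a pose out of reach is approached as far as the arm can. A call with a gripper value outside its range is refused whole. The fingers move at their own pace and stop on an object; FORCE is the grip in N (left out, the last holds). Time passes only in rows, so rows that repeat a pose let the fingers close. It gives the time, the measured TCP pose, the force, the opening and the grip force at its end, in the units of the state.
- env.observe(): the state, without advancing time (a new reading comes with each control period).
- get_image(name): name is "side" or "top"; returns a dict with "image" (420x560x3 uint8, blue, green, red), "depth" (420x560 float32, m along the optical axis (not along the pixel's ray), 0 where there is no reading), "intrinsics" (3x3 intrinsics, pixels), "view" (4x4, takes a point from world to camera coordinates). Camera axes: x right, y up, looking along -z (the intrinsics and any distortion apply to the point x, -y, -z); pixel columns grow to the right and rows downward; lengths in m; the calibration is good to about 2 mm. A picture is of the moment at which its call begins.
- job.close_job(): hands the job in; it is judged then, once.
Trained networks look in a picture, given as the dict that the camera call returned (one of the last four; its "shot" number tells which), for a name from the list of things; names that differ only in an ending like _2 or _b are one class to them, and where a whole thing is asked for, a point or a joint stands for the part that bears it (a point fixed in the world has none). Each returns a list of dicts, best first, with "p" (0 to 1); they miss things now and then, are a little off and sometimes report something else, mostly with a low value. They report only what shows in the picture. A call takes as long as a camera call.
- spotter.boxes_of(label, picture): "xy" ([column, row] in pixels, amid what is visible of it).
The state is a dict: "time_s": time; "q": joint angles; "qvel": joint speeds; "joint_efforts": joint torques, N m; "position": TCP position; "tool_rot": TCP orientation; "ft_force": force on the tool from outside, world axes, zero at the start; "wrist_torque": the same for the moment, N m; "grip_width": finger opening in m; "gripper_force": force on a finger pad.
Only numpy, scipy, OpenCV 4.12 (cv2) and the standard library are available. Lean on these libraries where they do the work, as an engineer would, in place of code of your own. Each camera call takes 0.05 s, during which the arm holds its last target. There are 200 camera calls.

## Working session

There is one attempt and no reset: what is moved stays moved. The work goes in short steps, Python scripts to look and compute and a shell command to move; the robot and the scene stay as the last step left them, time stands still between calls to the robot, and variables do not carry over. Pictures are saved under pics/ and viewed, at most 10 in all, crops included, and the job is handed in when it is done.

```bash
mkdir -p pics; cat > h.py <<'E'
import numpy as np, cv2
from rig import env,get_image,job,spotter
def px2w(p,c,r,w=1):
    d=p["depth"]; c=int(round(c));r=int(round(r))
    z=np.median(d[max(0,r-w):r+w+1,max(0,c-w):c+w+1]); K=np.array(p["intrinsics"])
    x=(c-K[0,2])/K[0,0]*z; y=(r-K[1,2])/K[1,1]*z
    return (np.linalg.inv(np.array(p["view"]))@[x,-y,-z,1])[:3]
E
python3 - <<'E'
from h import *
s=env.observe(); print({k:np.round(v,3).tolist() for k,v in s.items()}, env.pinch_z)
for n in("top","side"):
    p=get_image(n); cv2.imwrite(f"pics/{n}1.png",p["image"])
    for l in("sample_box","strip_left","strip_right","strip_mid","sample_disc","paste_tin","loupe","release","drawer"):
        for b in spotter.boxes_of(l,p)[:2]: print(n,l,round(b["p"],2),np.round(b["xy"]),np.round(px2w(p,*b["xy"]),3))
E
```

```text
{'time_s': 0.0, 'q': [52.752, 21.841, 74.387, -0.0, 83.857, -12.335], 'qvel': [-0.049, -0.047, 0.022, -0.072, -0.032, 0.029], 'joint_efforts': [0.001, -44.848, -23.128, -0.0, 0.005, 0.0], 'position': [0.232, 0.499, 0.404], 'tool_rot': [[-0.907, 0.421, -0.001], [0.421, 0.907, -0.001], [0.0, -0.001, -1.0]], 'ft_force': [-0.255, -0.544, 0.091], 'wrist_torque': [-0.032, -0.037, 0.009], 'gripper_force': 0.0, 'grip_width': 0.085} 0.1547
top sample_box 0.92 [297. 243.] [ 0.473 -0.186  0.048]
top strip_right 0.79 [296. 244.] [ 0.471 -0.183  0.049]
top strip_mid 0.73 [303. 240.] [ 0.479 -0.198  0.049]
top sample_disc 0.48 [346. 242.] [ 0.473 -0.286  0.064]
top paste_tin 0.66 [304. 180.] [ 0.61  -0.204  0.023]
top paste_tin 0.58 [192. 261.] [ 0.437  0.045 -0.   ]
top loupe 0.65 [192. 259.] [0.441 0.045 0.001]
top release 0.59 [316. 223.] [ 0.514 -0.226  0.048]
top drawer 0.64 [301. 260.] [ 0.437 -0.194  0.042]
top drawer 0.23 [298. 243.] [ 0.473 -0.188  0.049]
side sample_box 0.65 [288. 252.] [ 0.458 -0.218  0.05 ]
side strip_left 0.85 [290. 252.] [ 0.461 -0.22   0.05 ]
side strip_right 0.75 [291. 254.] [ 0.458 -0.224  0.05 ]
side strip_mid 0.58 [288. 256.] [ 0.452 -0.223  0.049]
side sample_disc 0.55 [326. 271.] [ 0.459 -0.296  0.065]
side paste_tin 0.86 [338. 217.] [ 0.602 -0.209  0.022]
side loupe 0.96 [181. 200.] [0.428 0.021 0.036]
side release 0.85 [314. 234.] [ 0.52  -0.221  0.048]
side release 0.61 [290. 220.] [ 0.506 -0.178  0.062]
side drawer 0.9 [279. 265.] [ 0.435 -0.22   0.039]
```

View pics/top1.png

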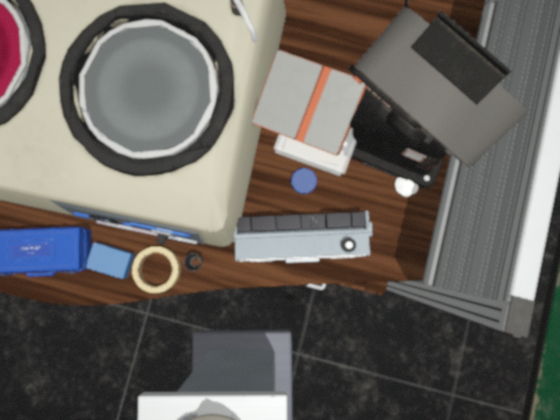

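View pics/side1.png

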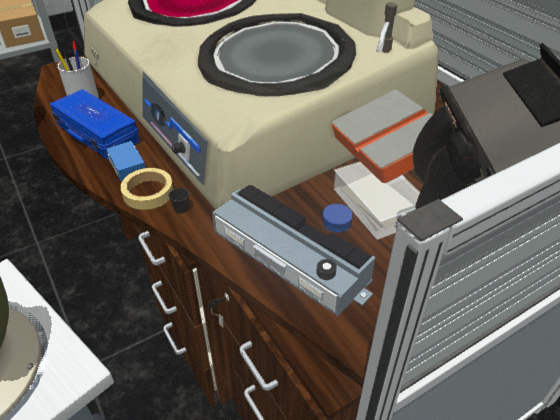

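The top view shows the box spanning about (236–370, 213–262) with the strip along rows 213–230. The disc is at (348,243), the tin at (304,180) and the loupe at (194,260). The side view shows a gap in the strip near (314,234), which agrees with the detected release at z=0.048. Next I fit the box pose and the height profile from depth.

```bash
python3 - <<'E'
from h import *
P=[]
for n in("top","side"):
    p=get_image(n);d=p["depth"];K=np.array(p["intrinsics"])
    r,c=np.mgrid[:420,:560];X=np.stack([(c-K[0,2])/K[0,0]*d,-(r-K[1,2])/K[1,1]*d,-d,np.ones_like(d)],-1)
    W=(X.reshape(-1,4)@np.linalg.inv(np.array(p["view"])).T)[:,:3]; W=W[d.ravel()>0]
    m=(W[:,0]>.40)&(W[:,0]<.58)&(W[:,1]>-.36)&(W[:,1]<-.03); Q=W[m]
    b=Q[(abs(Q[:,2]-.056)<.011)]
    # keep main blob: exclude machine
    rect=cv2.minAreaRect(b[:,:2].astype(np.float32)*1000); print(n,len(b),rect)
    print(np.round(cv2.boxPoints(rect)))
    P.append(Q)
np.savez("q.npz",*P)
# surroundings: max height map coarse
t=P[0]
p=get_image("top")
print("surround heights over x (rows .40..0.70) y(-.40...05)")
d=p["depth"];K=np.array(p["intrinsics"])
W=(np.stack([(c-K[0,2])/K[0,0]*d,-(r-K[1,2])/K[1,1]*d,-d,np.ones_like(d)],-1).reshape(-1,4)@np.linalg.inv(np.array(p["view"])).T)[:,:3]
for x in np.arange(.40,.72,.02):
    print(round(x,2),[int(1000*max(W[(abs(W[:,0]-x)<.011)&(abs(W[:,1]-y)<.011),2],default=0)) for y in np.arange(.04,-.42,-.02)])
E
```

```text
top 5456 ((490.8230895996094, -187.61534118652344), (305.08355712890625, 139.47483825683594), 81.23089599609375)
[[ 399. -328.]
 [ 536. -349.]
 [ 583.  -47.]
 [ 445.  -26.]]
side 7623 ((487.5917663574219, -187.10385131835938), (304.13494873046875, 145.1116485595703), 80.48792266845703)
[[ 391. -325.]
 [ 534. -349.]
 [ 584.  -49.]
 [ 441.  -25.]]
surround heights over x (rows .40..0.70) y(-.40...05)
0.4 [2, 2, 3, 3, 3, 2, 2, 3, 3, 4, 3, 3, 3, 2, 2, 3, 3, 3, 3, 2, 3, 2, 4]
0.42 [39, 39, 2, 3, 3, 3, 5, 3, 3, 4, 2, 3, 2, 3, 3, 4, 3, 4, 3, 3, 3, 2, 3]
0.44 [37, 38, 2, 3, 2, 51, 53, 51, 52, 52, 52, 53, 52, 52, 52, 49, 51, 50, 52, 52, 3, 3, 3]
0.46 [37, 37, 2, 45, 40, 53, 53, 52, 51, 52, 937, 53, 53, 54, 52, 53, 68, 70, 52, 52, 4, 2, 3]
0.48 [122, 131, 133, 127, 121, 78, 64, 62, 63, 62, 64, 62, 61, 63, 60, 52, 68, 70, 55, 52, 4, 3, 3]
0.5 [145, 148, 150, 150, 145, 127, 64, 64, 64, 64, 65, 64, 65, 63, 63, 63, 65, 63, 63, 63, 3, 4, 4]
0.52 [154, 157, 157, 157, 153, 148, 64, 65, 64, 66, 64, 64, 64, 51, 63, 64, 64, 64, 65, 63, 4, 4, 3]
0.54 [162, 163, 165, 166, 163, 155, 59, 62, 62, 61, 62, 64,
[... 173 characters left out ...]
 2, 2, 2, 24, 24, 24, 3, 2, 3, 3, 3, 2, 3, 2, 5]
0.6 [190, 187, 179, 179, 178, 172, 153, 2, 5, 2, 3, 26, 25, 26, 20, 4, 3, 4, 2, 3, 2, 2, 8]
0.62 [190, 190, 189, 187, 180, 174, 162, 38, 2, 3, 3, 24, 26, 26, 22, 54, 54, 53, 2, 2, 3, 17, 19]
0.64 [190, 193, 195, 196, 192, 179, 167, 75, 3, 2, 3, 20, 52, 136, 145, 145, 125, 54, 2, 16, 238, 239, 266]
0.66 [182, 187, 195, 198, 197, 180, 174, 112, 4, 3, 52, 125, 139, 142, 147, 153, 153, 54, 21, 235, 256, 266, 274]
0.68 [184, 184, 189, 197, 198, 196, 177, 155, 2, 129, 135, 138, 144, 147, 151, 157, 172, 197, 203, 257, 266, 273, 279]
0.7 [186, 187, 187, 195, 200, 199, 180, 161, 130, 135, 139, 144, 145, 151, 155, 160, 215, 227, 258, 267, 276, 279, 286]
```

```bash
python3 - <<'E'
from h import *
from scipy.optimize import minimize
f=np.load("q.npz")
for k in f.files:
    Q=f[k]
    Q=Q[(Q[:,2]<.075)]
    def model(v,Q):
        x,y,a=v;c,s=np.cos(a),np.sin(a);dx,dy=Q[:,0]-x,Q[:,1]-y
        bx,by=c*dx+s*dy,-s*dx+c*dy
        return bx,by
    def cost(v):
        bx,by=model(v,Q)
        h=np.where(abs(by)>140,0,np.where((bx<-49)|(bx>43),0,np.where(bx<-5,50,62)))
        return np.minimum(abs(Q[:,2]*1000-h),12).mean()
    Q=Q*[1000,1000,1]
    best=min((minimize(cost,[x0,-187,a],method="Nelder-Mead",options=dict(initial_simplex=[[x0,-187,a],[x0+8,-187,a],[x0,-179,a],[x0,-187,a+.06]],maxiter=400)) for x0 in(480,490,500) for a in(-.1,-.05,0,.05)),key=lambda r:r.fun)
    v=best.x;print(k,best.fun,v[:2],np.degrees(v[2]))
    bx,by=model(v,Q)
    for X in(12,18,24,30,36):
        print(X,[int(np.median(Q[(abs(bx-X)<3)&(abs(by-Y)<3),2]*1000)) if ((abs(bx-X)<3)&(abs(by-Y)<3)).any() else -1 for Y in range(138,-139,-6)])
E
```

```text
arr_0 2.7667302893334322 [ 494.01621452 -195.04065501] 1.7519995002651947
12 [65, 61, 60, 61, 59, 61, 59, 61, 61, 61, 62, 60, 61, 61, 57, 60, 60, 60, 61, 60, 61, 61, 61, 45, 46, 47, 47, 47, 45, 47, 48, 46, 59, 60, 60, 61, 60, 61, 61, 61, 61, 61, 61, 61, 62, 61, 60]
18 [65, 59, 62, 61, 60, 60, 59, 61, 62, 60, 61, 61, 61, 62, 60, 61, 60, 61, 61, 60, 61, 61, 60, 45, 47, 47, 46, 46, 46, 47, 47, 46, 60, 62, 59, 60, 61, 61, 61, 61, 60, 60, 62, 60, 61, 59, 61]
24 [73, 60, 62, 62, 61, 60, 60, 61, 61, 61, 60, 60, 60, 60, 59, 59, 61, 61, 61, 60, 60, 60, 60, 47, 47, 46, 47, 48, 47, 49, 47, 48, 59, 60, 60, 61, 61, 61, 60, 62, 60, 61, 61, 59, 60, 60, 61]
30 [-1, 62, 61, 61, 60, 60, 60, 60, 61, 61, 62, 61, 61, 61, 59, 60, 60, 61, 60, 61, 61, 61, 60, 46, 48, 47, 48, 47, 47, 46, 47, 46, 58, 61, 61, 60, 60, 60, 61, 60, 60, 61, 61, 61, 60, 61, 61]
36 [-1, 64, 60, 61, 60, 60, 61, 60, 60, 60, 60, 61, 59, 60, 61, 60, 61, 62, 61, 60, 60, 60, 61, 47, 46, 48, 47, 46, 45, 45, 47, 45, 60, 59, 60, 60, 61, 60, 60, 61, 60, 60, 61, 60, 61, 58, 60]
arr_1 5.973731455896001 [ 491.47366756 -193.65344334] 1.7954689784
[... 266 characters left out ...]
 62, 61, 61, 62, 62, 61, 62, 54, 48, 48, 48, 48, 47, 47, 48, 48, 61, 61, 61, 62, 61, 61, 61, 62, 61, 62, 62, 62, 61, 60, 38]
24 [68, 65, 62, 61, 62, 62, 61, 62, 61, 62, 62, 62, 63, 61, 60, 61, 61, 62, 62, 62, 62, 61, 61, 54, 47, 48, 48, 48, 48, 48, 48, -1, 62, 62, 62, 62, 61, 61, 61, 62, 61, 61, 62, 61, 61, 61, 37]
30 [71, 66, 62, 62, 62, 61, 62, 62, 62, 61, 61, 61, 61, 62, 61, 62, 62, 62, 62, 62, 62, 62, 61, 53, 47, 47, 49, 48, 48, 48, 48, 49, 61, 62, 61, 61, 62, 62, 61, 61, 60, 62, 62, 61, 61, 61, 32]
36 [-1, 69, 62, 62, 62, 61, 61, 62, 61, 61, 62, 61, 62, 62, 61, 62, 62, 62, 62, 62, 62, 61, 62, 53, 48, 47, 48, 48, 47, 48, 48, 48, 62, 62, 62, 61, 61, 61, 62, 62, 61, 62, 61, 62, 61, 61, 35]
```

The depth fit is clear. The box is at (0.493, -0.194) with a yaw of about 1.8°, and the notch is at box y from 0 to -52, so its centre is at world (0.5175, -0.2196). I'll move over the -78 place with the gripper shut and its closing axis along the strip.

```bash
python3 -m creep '0 0 -3.33 -11 -10.9 0 0;0 0 -3.33 -11 -10.9 0 0;0 0 -3.33 -11 -10.9 0 0;0 0 -3.33 -11 -10.9 0 0;0 0 -3.33 -11 -10.9 0 0;0 0 -3.33 -11 -10.9 0 0;0 0 -3.33 -11 -10.9 0 0;0 0 -3.33 -11 -10.9 0 0;0 0 -3.33 -11 -10.9 0 0;0 0 -3.33 -11 -10.9 0 0;0 0 -3.33 -11 -10.9 0 0;0 0 -3.33 -11 -10.9 0 0' 30; python3 - <<'E'
from h import *
s=env.observe();R=np.array(s["tool_rot"]);p=np.array(s["position"])
print(p,R,"units to above -78:",R.T@(np.array([.519,-.2715,.30])-p)/.03, np.degrees(np.arctan2(R[1,1],R[0,1])))
E
```

```text
time_s: 2.35
position: [0.3932, 0.063, 0.4047]
tool_rot: [[-1.0, -0.029, -0.0], [-0.029, 1.0, 0.0], [0.0, 0.0, -1.0]]
ft_force: [-0.5, 0.3, 0.1]
grip_width: -0.0004
gripper_force: 0.0
[0.39322198 0.06295955 0.40468652] [[-9.99591545e-01 -2.85779707e-02 -2.06730204e-04]
 [-2.85780302e-02  9.99591522e-01  2.90825534e-04]
 [ 1.98334556e-04  2.96614687e-04 -9.99999936e-01]] units to above -78: [ -3.87297376 -11.26494884   3.48544142] 91.63762013748011
```

```bash
python3 -m creep '0 0 0 -3.87 -11.26 0 0;0 0 0 -3.87 -11.26 0 0;0 0 0 -3.87 -11.26 0 0;0 0 0 -3.87 -11.26 0 0;0 0 0 -3.87 -11.26 0 0;0 0 0 -3.87 -11.26 0 0;0 0 0 -3.87 -11.26 0 0;0 0 0 -3.87 -11.26 0 0;0 0 0 -3.87 -11.26 1.7 0;0 0 0 -3.87 -11.26 3.4 0;0 0 0 -3.87 -11.26 4.8 0;0 0 0 -3.87 -11.26 4.8 0'; python3 - <<'E'
from h import *
s=env.observe();p=get_image("top");cv2.imwrite("pics/top2.png",cv2.resize(p["image"][150:300,180:420],None,fx=3,fy=3))
p=get_image("side");cv2.imwrite("pics/side2.png",cv2.resize(p["image"][100:350,160:420],None,fx=2.3,fy=2.3))
E
```

```text
time_s: 3.55
position: [0.519, -0.2686, 0.2559]
tool_rot: [[-0.999, -0.032, -0.009], [-0.032, 0.999, 0.007], [0.008, 0.008, -1.0]]
ft_force: [-0.8, -0.4, -0.3]
grip_width: 0.0001
gripper_force: 0.0
```

View pics/side2.png

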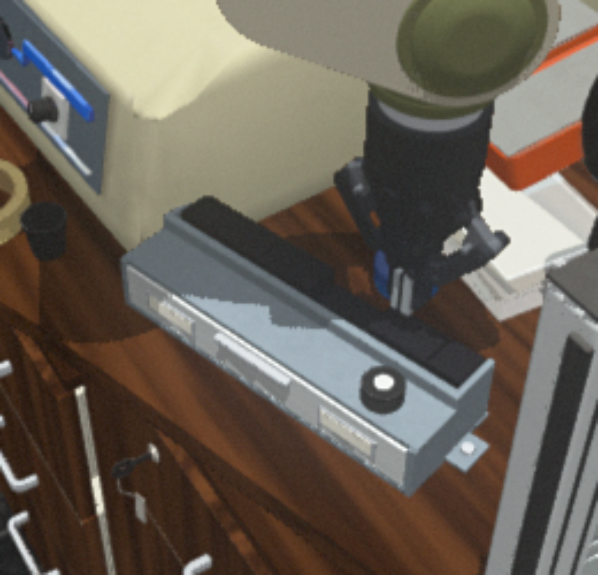

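The shut fingertips are about 20 mm above the strip, near crop pixel (400,300), and clear of the disc at (383,388). I'll settle there and descend gently.

```bash
python3 -m creep '0 0 0 0 0 0 0;0 0 0 0 0 0 0;0 0 0 0 0 0.3 0;0 0 0 0 0 0.6 0;0 0 0 0 0 0.6 0;0 0 0 0 0 0.6 0'
```

```text
time_s: 4.25
position: [0.5194, -0.271, 0.2424]
tool_rot: [[-1.0, -0.03, -0.001], [-0.03, 1.0, 0.001], [0.001, 0.001, -1.0]]
ft_force: [-0.4, -0.3, 0.7]
grip_width: -0.0001
gripper_force: 0.0
```

```bash
python3 -m creep '0 0 0 0 0 0.1 0;0 0 0 0 0 0.17 0;0 0 0 0 0 0.17 0;0 0 0 0 0 0.17 0'; python3 -m creep '0 0 0 0 0 0.05 0;0 0 0 0 0 0.05 0;0 0 0 0 0 0.05 0'
```

```text
time_s: 4.65
position: [0.5195, -0.2709, 0.2376]
tool_rot: [[-1.0, -0.03, -0.0], [-0.03, 1.0, 0.0], [0.0, 0.0, -1.0]]
ft_force: [-0.7, 0.5, 0.5]
grip_width: 0.0001
gripper_force: 0.0
time_s: 4.95
position: [0.5195, -0.2709, 0.2361]
tool_rot: [[-1.0, -0.03, 0.0], [-0.03, 1.0, 0.0], [-0.0, 0.0, -1.0]]
ft_force: [0.1, 0.2, 0.2]
grip_width: -0.0002
gripper_force: 0.0
```

```bash
python3 -m creep '0 0 0 0 0 0.05 0;0 0 0 0 0 0.05 0;0 0 0 0 0 0.05 0';python3 -m creep '0 0 0 0 0 0.04 0;0 0 0 0 0 0.04 0;0 0 0 0 0 0.04 0'
```

```text
time_s: 5.25
position: [0.5195, -0.271, 0.2348]
tool_rot: [[-1.0, -0.03, 0.0], [-0.03, 1.0, -0.0], [-0.0, -0.0, -1.0]]
ft_force: [0.4, 0.5, 1.8]
grip_width: -0.0002
gripper_force: 0.9
time_s: 5.55
position: [0.5195, -0.271, 0.2336]
tool_rot: [[-1.0, -0.03, 0.0], [-0.03, 1.0, -0.0], [-0.0, -0.0, -1.0]]
ft_force: [0.6, 0.5, 3.6]
grip_width: -0.0
gripper_force: 1.6
```

Contact is 3.6 N, so the strip gives well over 0.3 mm. I'll hold, then slide along towards +y.

```bash
python3 -m creep '0 0 0 0 0 0 0;0 0 0 0 0 0 0;0 0 0 0 0 0 0;0 0 0 0 0 0 0;0 0 0 0 0 0 0;0 0 0 0 0 0 0;0 0 0 0 0 0 0;0 0 0 0 0 0 0'; python3 -m creep '0 0 0 0 0.1 0 0;0 0 0 0 0.2 0 0;0 0 0 0 0.3 0 0;0 0 0 0 0.4 0 0;0 0 0 0 0.5 0 0;0 0 0 0 0.6 0 0;0 0 0 0 0.7 0 0;0 0 0 0 0.8 0 0;0 0 0 0 0.8 0 0';python3 -m creep '0 0 0 0 0.1 0 0;0 0 0 0 0.2 0 0;0 0 0 0 0.3 0 0;0 0 0 0 0.4 0 0;0 0 0 0 0.5 0 0;0 0 0 0 0.6 0 0;0 0 0 0 0.7 0 0;0 0 0 0 0.8 0 0;0 0 0 0 0.94 0 0;0 0 0 0 0.94 0 0;0 0 0 0 0.94 0 0'
```

```text
time_s: 6.35
position: [0.5195, -0.2709, 0.2335]
tool_rot: [[-1.0, -0.03, 0.0], [-0.03, 1.0, -0.0], [-0.0, -0.0, -1.0]]
ft_force: [1.8, -0.8, 3.8]
grip_width: -0.0005
gripper_force: 1.8
time_s: 7.25
position: [0.5187, -0.2464, 0.2334]
tool_rot: [[-1.0, -0.03, -0.0], [-0.03, 1.0, 0.001], [0.0, 0.001, -1.0]]
ft_force: [0.1, 0.1, 2.9]
grip_width: -0.0002
gripper_force: 1.9
time_s: 8.35
position: [0.5179, -0.2187, 0.2334]
tool_rot: [[-1.0, -0.03, 0.0], [-0.03, 1.0, -0.0], [-0.0, -0.0, -1.0]]
ft_force: [-0.3, 0.1, 0.3]
grip_width: 0.0
gripper_force: 0.0
```

The force vanished over the notch, as predicted. I'll go down onto the plate.

```bash
python3 -m creep '0 0 0 0 0 0.1 0;0 0 0 0 0 0.2 0;0 0 0 0 0 0.3 0;0 0 0 0 0 0.36 0;0 0 0 0 0 0.43 0;0 0 0 0 0 0.43 0;0 0 0 0 0 0.43 0'; python3 -m creep '0 0 0 0 0 0.05 0;0 0 0 0 0 0.1 0;0 0 0 0 0 0.14 0;0 0 0 0 0 0.17 0;0 0 0 0 0 0.17 0;0 0 0 0 0 0.17 0'
```

```text
time_s: 9.05
position: [0.5179, -0.2188, 0.2205]
tool_rot: [[-1.0, -0.03, -0.0], [-0.03, 1.0, 0.0], [0.0, 0.0, -1.0]]
ft_force: [-0.2, -0.3, -0.1]
grip_width: 0.0
gripper_force: 0.0
time_s: 9.65
position: [0.5179, -0.2188, 0.2153]
tool_rot: [[-1.0, -0.03, 0.0], [-0.03, 1.0, -0.0], [-0.0, -0.0, -1.0]]
ft_force: [0.2, -0.4, 2.2]
grip_width: -0.0003
gripper_force: 1.0
```

```bash
python3 -m creep '0 0 0 0 0 0.03 0;0 0 0 0 0 0.06 0;0 0 0 0 0 0.06 0;0 0 0 0 0 0.06 0'; python3 -m creep '0 0 0 0 0 0.02 0;0 0 0 0 0 0.04 0;0 0 0 0 0 0.04 0;0 0 0 0 0 0.04 0'
```

```text
time_s: 10.05
position: [0.5179, -0.2188, 0.2135]
tool_rot: [[-1.0, -0.03, 0.0], [-0.03, 1.0, -0.0], [-0.0, -0.0, -1.0]]
ft_force: [0.8, -0.2, 1.9]
grip_width: -0.0003
gripper_force: 1.1
time_s: 10.45
position: [0.5179, -0.2187, 0.2134]
tool_rot: [[-1.0, -0.03, 0.001], [-0.03, 1.0, -0.001], [-0.001, -0.001, -1.0]]
ft_force: [-2.4, 2.3, 12.1]
grip_width: 0.0003
gripper_force: 5.9
```

That is the stop: force jumped to 12 N with no further travel. I'll hold briefly, then lift away.

```bash
python3 -m creep '0 0 0 0 0 0 0;0 0 0 0 0 0 0;0 0 0 0 0 -0.3 0;0 0 0 0 0 -0.8 0;0 0 0 0 0 -1.6 0;0 0 0 0 0 -2.6 0;0 0 0 0 0 -3.6 0;0 0 0 0 0 -4.6 0;0 0 0 0 0 -5 0;0 0 0 0 0 -5 0;0 0 0 0 0 -5 0'; python3 -m creep '0 0 0 2 4 0 0;0 0 0 2 4 0 0;0 0 0 3 8 0 0;0 0 0 3 8 0 0;0 0 0 3 8 0 0;0 0 0 3 8 0 0;0 0 0 3 8 0 0;0 0 0 3 8 0 0;0 0 0 3 8 0 0'; python3 - <<'E'
from h import *
p=get_image("side");cv2.imwrite("pics/side3.png",cv2.resize(p["image"][150:350,160:420],None,fx=2.3,fy=2.3))
for n in("top","side"):
    p=get_image(n)
    for l in("sample_disc","paste_tin","loupe","release","drawer"):
        for b in spotter.boxes_of(l,p)[:1]: print(n,l,round(b["p"],2),np.round(b["xy"]),np.round(px2w(p,*b["xy"]),3))
E
```

```text
time_s: 11.55
position: [0.5177, -0.2186, 0.3611]
tool_rot: [[-1.0, -0.03, -0.002], [-0.03, 1.0, 0.001], [0.002, 0.001, -1.0]]
ft_force: [-0.8, 0.1, -1.1]
grip_width: 0.0001
gripper_force: 0.0
time_s: 12.45
position: [0.4213, 0.0173, 0.3619]
tool_rot: [[-1.0, -0.029, -0.001], [-0.029, 1.0, 0.0], [0.001, 0.0, -1.0]]
ft_force: [-0.0, -0.9, -0.8]
grip_width: -0.0
gripper_force: 0.0
top sample_disc 0.7 [345. 242.] [ 0.473 -0.283  0.064]
top paste_tin 0.91 [303. 180.] [ 0.61  -0.202  0.022]
top loupe 0.62 [337. 218.] [ 0.523 -0.269  0.061]
top release 0.58 [315. 224.] [ 0.513 -0.225  0.039]
top drawer 0.81 [303. 264.] [ 0.428 -0.199  0.01 ]
side sample_disc 0.67 [326. 270.] [ 0.459 -0.295  0.067]
side paste_tin 0.66 [334. 218.] [ 0.594 -0.206  0.023]
side loupe 0.66 [180. 198.] [0.443 0.049 0.014]
side release 0.76 [313. 236.] [ 0.52  -0.219  0.041]
side drawer 0.8 [278. 269.] [ 0.424 -0.228  0.045]
```

View pics/side3.png

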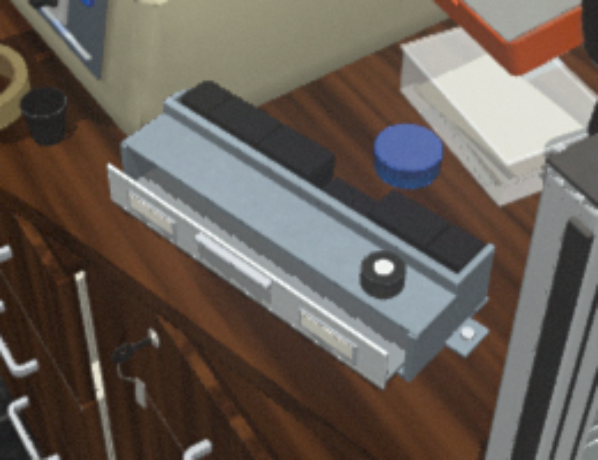

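The drawer front now stands ajar, running from about (110,185) to (385,380) in the crop. The plate is down at z≈0.040, and the disc (383,273), tin (408,155) and loupe (45,115) are where they were. I'll hand in.

```bash
python3 -c "
from rig import job
print(job.close_job())"
```

```text
the job is handed in; nothing more can be done
None
```

I found the notch at the -26 mm place and pressed the release plate to its stop; the drawer stands ajar, the disc, tin and loupe look unmoved in the camera views, the hand is clear, and the job is handed in (it returned no verdict).

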